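Close a winch gearbox on its dowels and hold it shut

TASK

Pick up the blue gearbox cover, bring it over the open aluminium lower half with the red paint marks at the same corner, and lower it level onto the two dowels. Push it down gently, without ramming, against the spring plunger until the two halves meet face to face all round, and finish while still holding it pressed shut: do not let go, the spring would lift it. Leave the other things on the bench where they are.

Things in the scene. Friction and masses are not known exactly. Their poses are not given: they have to be found in the camera images.
- cover: Loose blue upper half, right way up on the bench, about 0.45 kg. Flange 160 (x) x 100 (y) x 12 mm; on its middle a dome 80 (x) x 42 (y) x 30 mm to grip across y; 42 mm high in all plus a 6 mm brass plug on top. Origin: centre of the flat underside, z up. Red paint mark at corner +x, -y. Fingertips may rest on the flange.
- cover_grip (a point): Where to put the point between the finger pads: on the cover's axis, 33 mm above its underside (fingertips then just above the flange).
- hole_a (a point): Centre of the cover's hole at its underside, 13 mm diameter, at (+68, +24) mm in the cover's frame; goes on dowel_a.
- hole_b (a point): Centre of the cover's other hole at its underside, 13 mm diameter, at (-68, -12) mm in the cover's frame; goes on dowel_b.
- housing: Open aluminium lower half, 160 (x) x 100 (y) mm, walls 24 mm thick, fixed on a dark steel plate 190 x 125 x 8 mm. Origin: centre of the plate's underside on the bench; the upper rim (joint face) is 60 mm above it. Red paint mark at corner +x, -y. The cover fits one way only: its x and y along the housing's.
- joint_face (a point): Centre of the joint face, 60 mm above the bench; x, y, z as the housing. With the cover home the cover's origin lies here.
- dowel_a (a point): Tip of the steel dowel at (+68, +24) mm in the housing's frame. 10 mm diameter, standing 18 mm above the joint face, the top 6 mm tapering to 4 mm. It shows 6 mm above the flange when the cover is home.
- dowel_b (a point): Tip of the other dowel, alike, at (-68, -12) mm in the housing's frame.
- plunger (a joint): Spring plunger, a 26 mm round steel pin in the middle of the lower half, its top 8 mm above the joint face when free. Value: how far it is pushed down, m: 0 free, 0.008 with the cover home. It pushes up with 8 N when free and 14 N at 0.008, so that the cover's weight alone does not close it.
- screwdriver: Screwdriver with orange handle lying on the bench. Leave alone. Origin under its middle.
- wrench: Steel wrench lying on the bench. Leave alone. Origin under its middle.
- spray_can: Green spray can, 60 mm diameter, 120 mm high. Leave alone. Origin: centre of its underside.
- grease_jar: White jar with red cap, 70 mm diameter, 80 mm high. Leave alone. Origin: centre of its underside.
- tape_roll: Yellow roll of tape, 100 mm diameter, 45 mm high, lying flat. Leave alone. Origin: centre of its underside.
- bearing: Steel bearing ring, 62 mm diameter, 18 mm high, lying flat. Leave alone. Origin: centre of its underside.
- mug: Blue mug, 80 mm diameter, 90 mm high. Leave alone. Origin: centre of its underside.
Mind the look-alikes: they are no part of the job. Several things look just like the cover: the one meant starts farthest to the robot's left.

How it is judged:
On the way, in this order (a step that is already met when the one before it is completed fails the run):
1. the cover is lifted clear of the bench and the dowels, in the fingers (height (world z) of cover above 0.08 m and contact force between the fingers and cover above 1 N), for 0.1 s.
2. the cover, still handled by the fingers, is on both dowels and level (horizontal distance between hole_a and dowel_a below 0.003 m and horizontal distance between hole_b and dowel_b below 0.003 m and z of cover in the frame of joint_face below 0.012 m and angle between cover's own z axis and vertical below 0.06 rad and contact force between the fingers and cover above 1 N), for 0.1 s.
At the end, for the whole second after the job is handed in: Both holes within 3 mm of their dowels, the cover's underside within 2 mm of the joint face and level within 0.02 rad, the plunger pushed in more than 5.5 mm, the cover at rest and pressed on the lower half with more than 10 N, by the fingers (more than 4 N on the cover), which still hold it (horizontal distance between hole_a and dowel_a below 0.003 m and horizontal distance between hole_b and dowel_b below 0.003 m and z of cover in the frame of joint_face between -0.002 and 0.002 m and angle between cover's own z axis and vertical below 0.02 rad and value of joint plunger above 0.0055 m and contact force between the fingers and cover above 4 N and contact force between cover and housing above 10 N and linear speed of cover below 0.01 m/s); the arm keeps its last pose, push and grip.
It fails at once if the cover is rammed onto the lower half with more than 80 N (contact force between cover and housing above 80 N).
It fails at once if another thing on the bench is moved more than 30 mm (distance of any of screwdriver, wrench, spray_can, grease_jar, tape_roll, bearing, mug from where it was at the start of the episode above 0.03 m).
It also fails if it takes over 48 s, if anything falls off the work surface, if the arm or the gripper's body presses on something with over 40 N, if the wrist force passes 120 N, or if a joint passes its speed limit or range.

ROBOT

A 6-joint arm with a two-finger parallel gripper is mounted at the origin on the work surface. World frame = base frame: x ahead of the robot, y to its left, z up, the work surface at z = 0. Lengths are in m, angles in rad, forces in N, time in s.
With the tool pointing down it reaches from about 0.275 to 0.825 m from the base axis. Payload 4.9 kg.
Tool frame: the origin (TCP) lies midway between the tips of the shut fingers; the grasp point (between the pads) lies 19 mm behind it (ctrl.hold_point_z is the distance from the TCP to the grasp point, in m); z points along the fingers, y is the line along which they close (so a half turn about z gives the same grasp; the last joint's range is limited). The gripper opens to 85 mm and grips with 20 to 120 N. Pads are 22 mm wide; open, the fingers measure 114 mm over their backs; the gripper's body (76 mm by 85 mm) begins 54 mm behind the grasp point. The pads swing forward as they close: fully open they stand 13 mm farther back than shut.
Start: joints at [1.07, 0.326, -0.193, 1.052, 0, 1.437], TCP at [0.197, 0.513, 0.231] pointing down, gripper open.
Joint ranges: [-2.65, 2.65], [-0.97, 1.79], [-1.3, 1.35], [-1.93, 2.1], [-1.47, 1.37], [-3.14, 3.14]. Speed limits (rad/s): [2.57, 2.57, 3.14, 3.14, 3.14, 3.14].

INTERFACE

Orientations are given as a unit quaternion [x, y, z, w].
In Python, from cell import ctrl gives the robot as it stands.
- The arm moves only by the tool drive_tool, never from a script. Its argument "increments" is text: rows parted by semicolons, each of 6 numbers parted by spaces: the shift along the tool's x, y, z in m, then the turn, a rotation vector about the tool's x, y, z in degrees. A call has 1 to 10 rows; each row shifts and turns the commanded pose from where the row before left it, along the tool's axes as they then stand; what a row does not reach is not made up. A row lasts 1/8 s, in which the tool goes at most 62.5 mm and 10.7 degrees, less where a joint would pass 70% of its speed; a pose out of reach is approached as far as the arm can. A call is refused whole if a number of a shift passes 0.0625 or a number of a turn 10.7, either way. A call with a gripper value outside its range is refused whole. "fingers" is the closure, from 0 (fully open) to 1 (shut), set as the call begins (left out, the last holds). The fingers move at their own pace and stop on an object; "squeeze" is the grip in N (left out, the last holds). Time passes only in rows, so rows that do not move let the fingers close. It gives the time, the measured TCP pose, the force, the opening and the grip force at its end, in the units of the state.
- ctrl.get_obs(): the state, without advancing time (a new reading comes with each control period).
- ctrl.snapshot(name): name is "scene" or "top"; returns the picture (384x512x3 uint8, red, green, blue); there is no depth.
- ctrl.camera_params(name): a dict with "fx", "fy", "cx", "cy" (pixels), "k1" (the pictures are not rectified: a ray, as slopes to the right and down, at radius r is drawn at 1 + k1 r^2 times it, then the intrinsics apply), "view" (4x4, takes a point from world to camera coordinates). Camera axes: x right, y down, z forward; pixel columns grow to the right and rows downward; lengths in m; the calibration is good to about 2 mm. A picture is of the moment at which its call begins. camera_params takes no time and is no camera call.
- ctrl.finish_job(): hands the job in; it is judged then, once.
Trained networks look in the newest picture that a camera, given by its name, has taken for a name from the list of things; names that differ only in an ending like _2 or _b are one class to them, and where a whole thing is asked for, a point or a joint stands for the part that bears it (a point fixed in the world has none). Each returns a list of dicts, best first, with "confidence" (0 to 1); they miss things now and then, are a little off and sometimes report something else, mostly with a low value. They report only what shows in the picture. A call takes as long as a camera call. They do not tell look-alikes from the thing itself.
- ctrl.look_for(target, camera): "position" ([x, y, z] in m, in world coordinates, good to about 4 mm: the middle of the surface that is visible of it).
- ctrl.cut_out(target, camera): "mask" (384x512 bool, what is visible of it).
- ctrl.place_of(target, camera): "position" ([x, y, z] in m, in world coordinates, good to about 4 mm: a listed point, or the origin of a listed thing).
The state is a dict: "time": time; "joint_positions": joint angles; "joint_vel": joint speeds; "joint_efforts": joint torques, N m; "tcp_pos": TCP position; "tool_rot": TCP orientation; "wrist_force": force on the tool from outside, world axes, zero at the start; "ft_torque": the same for the moment, N m; "grip_width": finger opening in m; "grasp_force": force on a finger pad.
Only numpy, scipy, OpenCV 4.12 (cv2) and the standard library are available. Lean on these libraries where they do the work, as an engineer would, in place of code of your own. Each camera call takes 0.05 s, during which the arm holds its last target. There are 200 camera calls.

## Working session

There is one attempt and no reset: what is moved stays moved. The work goes in short steps, Python scripts to look and compute and a tool call to move; the robot and the scene stay as the last step left them, time stands still between calls to the robot, and variables do not carry over. Pictures are saved under pics/ and viewed, at most 10 in all, crops included, and the job is handed in when it is done.

Besides the shell and the picture viewer there is one more tool, called after "Call:" as name(argument=value, ...) on one line, values as JSON. drive_tool: Moves the arm, as the interface text tells. Its arguments: {"type":"object","properties":{"increments":{"type":"string"},"fingers":{"type":"number"},"squeeze":{"type":"number"}},"required":["increments"]}

```bash
mkdir -p pics; cat > h.py <<'E'
import numpy as np, cv2
from cell import ctrl
def snap(cam,name):
    im=ctrl.snapshot(cam); cv2.imwrite(f'pics/{name}.png',im[:,:,::-1]); return im
def proj(cam,P):
    c=ctrl.camera_params(cam);V=np.array(c['view']);P=np.atleast_2d(P)
    q=P@V[:3,:3].T+V[:3,3]; s=q[:,:2]/q[:,2:]; r2=(s**2).sum(1,keepdims=True); s=s*(1+c['k1']*r2)
    return s*[c['fx'],c['fy']]+[c['cx'],c['cy']]
def ray(cam,uv,z):
    c=ctrl.camera_params(cam);V=np.array(c['view']);uv=np.atleast_2d(uv).astype(float)
    d=(uv-[c['cx'],c['cy']])/[c['fx'],c['fy']]; s=d.copy()
    for _ in range(20): s=d/(1+c['k1']*(s**2).sum(1,keepdims=True))
    D=np.c_[s,np.ones(len(s))]@V[:3,:3]; o=-V[:3,:3].T@V[:3,3]
    return o+D*((z-o[2])/D[:,2:])
E
python3 - <<'E'
from h import *
a=snap('scene','s0');b=snap('top','t0')
for cam in('scene','top'):
    for t in('cover','cover_grip','housing','joint_face','dowel_a','dowel_b','hole_a','hole_b'):
        for d in ctrl.place_of(t,cam): p=np.array(d['position']);print(cam,t,p.round(4),round(d['confidence'],2),proj(cam,p).round())
o=ctrl.get_obs();print(o['time'],o['tcp_pos'],o['tool_rot'])
cv2.imwrite('pics/both0.png',np.vstack([a,b])[:,:,::-1] if 0 else cv2.resize(np.hstack([a,b])[:,:,::-1],(800,300)))
E
```

```text
scene cover [ 0.4622  0.1791 -0.003 ] 0.96 [[283. 172.]]
scene cover [ 0.2214 -0.2795  0.0033] 0.89 [[136. 216.]]
scene cover_grip [ 0.2223 -0.2846  0.0313] 0.93 [[133. 213.]]
scene cover_grip [0.4666 0.1802 0.0362] 0.83 [[285. 166.]]
scene cover_grip [ 0.5174 -0.1966  0.0809] 0.22 [[215. 245.]]
scene housing [ 0.4557 -0.2367 -0.002 ] 0.7 [[195. 252.]]
scene housing [ 0.7345 -0.0295 -0.0048] 0.58 [[306. 264.]]
scene joint_face [ 0.4598 -0.2393  0.0628] 0.92 [[192. 245.]]
scene dowel_a [ 0.3972 -0.2745  0.0814] 0.6 [[169. 238.]]
scene dowel_a [ 0.5157 -0.1948  0.0772] 0.56 [[216. 245.]]
scene dowel_b [ 0.3972 -0.2745  0.0814] 0.6 [[169. 238.]]
scene dowel_b [ 0.5157 -0.1948  0.0772] 0.56 [[216. 245.]]
scene hole_a [ 0.1599 -0.3219  0.0025] 0.97 [[114. 213.]]
scene hole_a [ 0.51    0.2455 -0.0029] 0.93 [[306. 168.]]
scene hole_a [ 0.2738 -0.2351 -0.0016] 0.92 [[157. 217.]]
scene hole_a [ 0.4145  0.1352 -0.0024] 0.66 [[265. 172.]]
scene hole_b [ 0.1599 -0.3219  0.0025] 0.97 [[114. 213.]]
scene hole_b [ 0.51    0.2455 -0.0029] 0.93 [[306. 168.]]
scene hole_b [ 0.2738 -0.2351 -0.0016] 0.9
[... 559 characters left out ...]
81 -0.2451  0.0578] 0.9 [[335. 198.]]
top dowel_a [ 0.3991 -0.2769  0.0811] 0.94 [[347. 216.]]
top dowel_a [ 0.5104 -0.1935  0.0756] 0.89 [[319. 182.]]
top dowel_b [ 0.3991 -0.2769  0.0811] 0.94 [[347. 216.]]
top dowel_b [ 0.5104 -0.1935  0.0756] 0.89 [[319. 182.]]
top hole_a [0.5094 0.2353 0.0026] 0.97 [[189. 188.]]
top hole_a [ 0.2713 -0.2329 -0.0025] 0.75 [[330. 256.]]
top hole_a [ 0.1641 -0.3188  0.004 ] 0.58 [[358. 288.]]
top hole_b [0.5094 0.2353 0.0026] 0.97 [[189. 188.]]
top hole_b [ 0.2713 -0.2329 -0.0025] 0.75 [[330. 256.]]
top hole_b [ 0.1641 -0.3188  0.004 ] 0.58 [[358. 288.]]
0.9 [0.19724302 0.51343561 0.23128825] [ 1.82375156e-01  9.83229018e-01 -6.94577020e-07  2.04942447e-05]
```

View pics/t0.png

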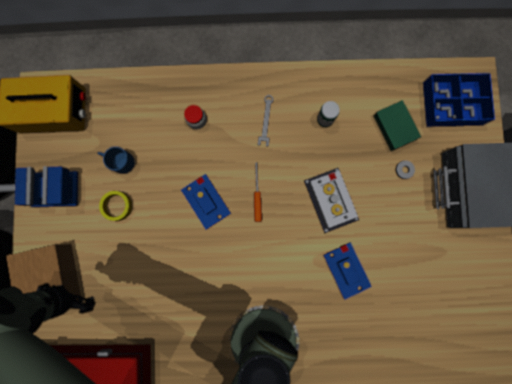

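View pics/s0.png

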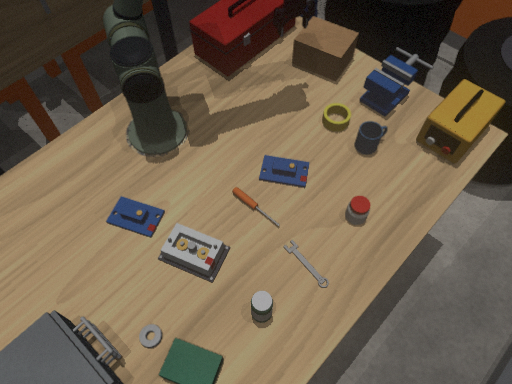

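The top view shows two cover look-alikes, at pixel (205,201) (world y≈+0.18) and (347,271) (y≈-0.28). The one at (205,201) is farther to the robot's left, so it is the one meant. The housing is at (331,200). I'll confirm with an enlarged crop and fit the poses from the masks.

```bash
cat >> h.py <<'E'
from scipy.optimize import minimize
def box(lx,ly,z0,z1,cx=0,cy=0): return np.array([[cx+sx*lx/2,cy+sy*ly/2,z] for sx in(-1,1) for sy in(-1,1) for z in(z0,z1)])
def cyl(r,z0,z1,cx=0,cy=0): return np.array([[cx+r*np.cos(t),cy+r*np.sin(t),z] for t in np.linspace(0,6.28,16) for z in(z0,z1)])
COVER=[box(.16,.1,0,.012),box(.08,.042,.012,.042),cyl(.006,.042,.048)]
HOUS=[box(.19,.125,0,.008),box(.16,.1,.008,.06),cyl(.004,.06,.077,.068,.024),cyl(.004,.06,.077,-.068,-.012)]
def render(cam,parts,p,x0,y0,w,h,S=8,z=0):
    m=np.zeros((h*S,w*S),np.uint8);c,s=np.cos(p[2]),np.sin(p[2]);R=np.array([[c,-s,0],[s,c,0],[0,0,1]])
    for P in parts:
        uv=proj(cam,P@R.T+[p[0],p[1],z]); q=((uv-[x0,y0]+.5)*S-.5)
        cv2.fillConvexPoly(m,cv2.convexHull((q*16).round().astype(np.int32)),255,shift=4)
    return cv2.resize(m,(w,h),interpolation=cv2.INTER_AREA)/255.
def fit(masks,parts,p0,z=0):
    def cost(p):
        e=0
        for cam,m in masks.items():
            ys,xs=np.nonzero(m);x0,y0,x1,y1=xs.min()-8,ys.min()-8,xs.max()+8,ys.max()+8
            e+=np.abs(render(cam,parts,p,x0,y0,x1-x0,y1-y0,z=z)-m[y0:y1,x0:x1]).sum()
        return e
    best=None
    for k in range(3):
        s=np.array([p0]+[np.array(p0)+d for d in np.diag([.006,.006,.08])*(1 if k%2==0 else -1)])
        r=minimize(cost,p0,method='Nelder-Mead',options=dict(initial_simplex=s,xatol=1e-5,fatol=.01)); p0=r.x
    return r.x,r.fun
def pick(t,cam,uv):
    for d in ctrl.cut_out(t,cam):
        m=np.array(d['mask']); ys,xs=np.nonzero(m)
        if len(xs) and np.hypot(xs.mean()-uv[0],ys.mean()-uv[1])<15: return m
E
python3 - <<'E'
from h import *
a=ctrl.snapshot('scene');b=ctrl.snapshot('top')
def crop(im,u,v): return cv2.resize(im[v-32:v+32,u-40:u+40],(400,300),interpolation=cv2.INTER_CUBIC)
cv2.imwrite('pics/c1.png',np.vstack([np.hstack([crop(a,285,170),crop(b,205,201)]),np.hstack([crop(a,194,250),crop(b,331,200)])])[:,:,::-1])
cm={'scene':pick('cover','scene',(284,170)),'top':pick('cover','top',(205,201))}
hm={'scene':pick('housing','scene',(194,250)),'top':pick('housing','top',(331,200))}
for n,ms,pt,p0 in(('cover',cm,COVER,[.463,.18,.85]),('hous',hm,HOUS,[.457,-.24,.6])):
    print(n,{k:None if m is None else m.sum() for k,m in ms.items()})
    ms={k:m for k,m in ms.items() if m is not None}
    print(fit(ms,pt,p0))
    for k in ms: print(k,fit({k:ms[k]},pt,p0))
E
```

```text
cover {'scene': np.int64(1218), 'top': np.int64(1368)}
(array([0.46472416, 0.17908201, 0.54000154]), np.float64(132.96470588235294))
scene (array([0.46420806, 0.17866126, 0.53396183]), np.float64(44.31372549019608))Traceback (most recent call last):
  File "<stdin>", line 11, in <module>
  File "h.py", line 36, in fit
    r=minimize(cost,p0,method='Nelder-Mead',options=dict(initial_simplex=s,xatol=1e-5,fatol=.01)); p0=r.x
    res = _minimize_neldermead(fun, x0, args, callback, bounds=bounds,
                               **options)
    fxr = func(xr)
    fx = function(np.copy(x), *(wrapper_args + args))
  File "h.py", line 31, in cost
    e+=np.abs(render(cam,parts,p,x0,y0,x1-x0,y1-y0,z=z)-m[y0:y1,x0:x1]).sum()
              ~~~~~~^^^^^^^^^^^^^^^^^^^^^^^^^^^^^^^^^^^
  File "h.py", line 23, in render
    uv=proj(cam,P@R.T+[p[0],p[1],z]); q=((uv-[x0,y0]+.5)*S-.5)
  File "h.py", line 6, in proj
    c=ctrl.camera_params(cam);V=np.array(c['view']);P=np.atleast_2d(P)
ValueError: time passes only in moves, steps and waits
```

View pics/c1.png

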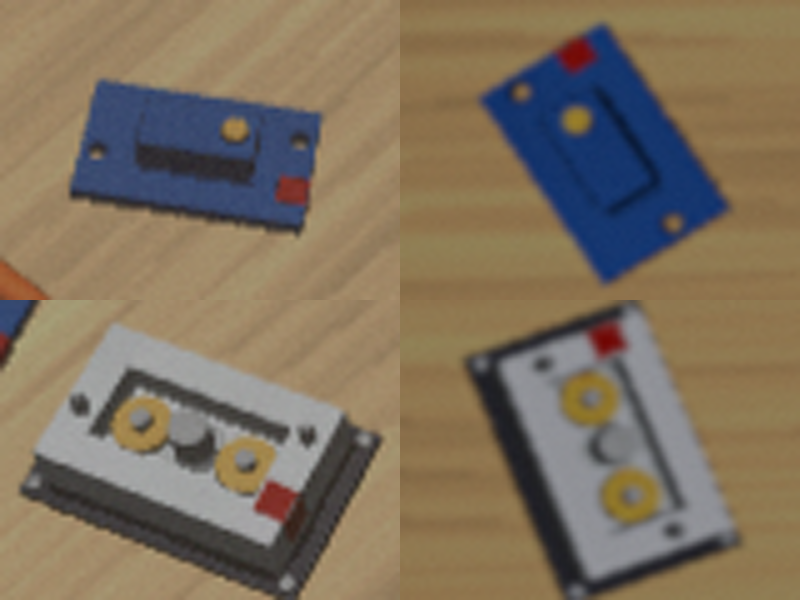

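The crop confirms the left cover: dome, off-centre plug, and red mark at its +x/-y corner at about (200,180) in the top view. The housing has its red mark at the corresponding corner, with dowels at about (319,182) and (346,216). I'll refit from colour masks, with the camera parameters cached.

```bash
sed -i 's/=ctrl.camera_params(cam)/=CP[cam]/; /^from cell/a CP={k:ctrl.camera_params(k) for k in ("scene","top")}' h.py
cat >> h.py <<'E'
def hullmask(im,cond,uv,r):
    m=np.zeros(cond.shape,np.uint8); u,v=uv; m[v-r:v+r,u-r:u+r]=cond[v-r:v+r,u-r:u+r]
    m=cv2.morphologyEx(m,cv2.MORPH_CLOSE,np.ones((5,5)))
    n,l,st,_=cv2.connectedComponentsWithStats(m); k=1+np.argmax(st[1:,4])
    c=np.argwhere(l==k)[:,::-1].astype(np.int32); o=np.zeros_like(m); cv2.fillConvexPoly(o,cv2.convexHull(c),1); return o
TOPF=[box(.16,.1,.06,.06)]
def colours(im):
    R,G,B=[im[...,i].astype(int) for i in range(3)]
    blue=(B>R+25)&(B>60); red=(R>90)&(R>2*G)&(R>2*B)
    white=(np.minimum(np.minimum(R,G),B)>95)&(R-B<28)
    return blue,red,white
E
cat > m.py <<'E'
from h import *
I={c:cv2.imread(f'pics/{n}.png')[:,:,::-1] for c,n in(('scene','s0'),('top','t0'))}
cm={};hm={}
for c,uc,uh in(('scene',(284,170),(194,246)),('top',(205,201),(331,200))):
    b,r,w=colours(I[c]); cm[c]=hullmask(I[c],b|r,uc,34); hm[c]=hullmask(I[c],w|r,uh,38)
for n,ms,pt,p0 in(('cover',cm,[np.vstack(COVER[:2])] ,[.463,.18,.54]),('hous',hm,TOPF,[.457,-.24,.4])):
    print(n,{k:m.sum() for k,m in ms.items()}, fit(ms,pt,p0))
    for k in ms: print(k,fit({k:ms[k]},pt,p0))
np.savez('masks.npz',**{f'c{k}':v for k,v in cm.items()},**{f'h{k}':v for k,v in hm.items()})
v=[]
for c,u in(('scene',(284,170)),('top',(205,201)),('scene',(194,246)),('top',(331,200))):
    im=I[c].copy(); M=(cm if u[0] in(284,205) else hm)[c]
    k=cv2.findContours(M,0,1)[0]; cv2.drawContours(im,k,-1,(0,255,0),1)
    v.append(cv2.resize(im[u[1]-32:u[1]+32,u[0]-40:u[0]+40],(400,300),interpolation=0))
cv2.imwrite('pics/m1.png',np.vstack([np.hstack(v[:2]),np.hstack(v[2:])])[:,:,::-1])
E
python3 m.py
```

```text
cover {'scene': np.uint64(1158), 'top': np.uint64(1425)} (array([0.46362018, 0.1803766 , 0.55072916]), np.float64(144.85098039215686))
scene (array([0.46108571, 0.18351151, 0.54491605]), np.float64(76.72156862745098))
top (array([0.4643237 , 0.17991313, 0.55116982]), np.float64(43.423529411764704))
hous {'scene': np.uint64(1988), 'top': np.uint64(1753)} (array([ 0.45834141, -0.24147695,  0.33774192]), np.float64(551.0745098039216))
scene (array([ 0.45969237, -0.24533685,  0.37853484]), np.float64(340.77647058823527))
top (array([ 0.4594146 , -0.23729215,  0.37812423]), np.float64(206.9137254901961))
```

View pics/m1.png

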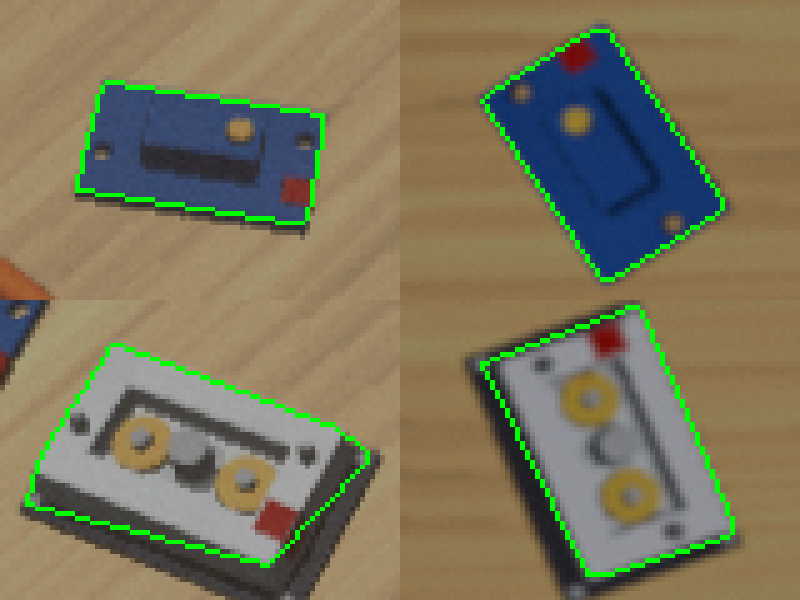

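```bash
sed -i 's/^    n,l,st/    m=cv2.morphologyEx(m,cv2.MORPH_OPEN,cv2.getStructuringElement(cv2.MORPH_ELLIPSE,(op,op))) if op else m\n    n,l,st/; s/uv,r):/uv,r,op=0):/' h.py
sed -i 's/uh,38)/uh,38,7)/; s/\[np.vstack(COVER\[:2\])\]/[box(.16,.1,.012,.012),box(.08,.042,.012,.042)]/; s/m1.png/m2.png/' m.py
python3 m.py
python3 - <<'E'
from h import *
D={'dowel_a':[],'dowel_b':[]}
for i in range(6):
  for c in('scene','top'):
    ctrl.snapshot(c)
    for d in ctrl.place_of('dowel_a',c):
      p=d['position']
      if d['confidence']>.4: D['dowel_a' if p[0]>.455 else 'dowel_b'].append(list(p)+[c])
for k,v in D.items():
  for c in('scene','top'):
    P=np.array([p[:3] for p in v if p[3]==c]);print(k,c,len(P),P.mean(0).round(4),P.std(0).round(4))
print(ctrl.get_obs()['time'])
E
```

```text
cover {'scene': np.uint64(1158), 'top': np.uint64(1425)} (array([0.46375227, 0.17935407, 0.55188862]), np.float64(83.62745098039215))
scene (array([0.46376753, 0.1795817 , 0.54772425]), np.float64(42.33725490196079))
top (array([0.46403868, 0.17953001, 0.54899187]), np.float64(40.705882352941174))
hous {'scene': np.uint64(1695), 'top': np.uint64(1603)} (array([ 0.4571394 , -0.24141711,  0.33218046]), np.float64(159.4313725490196))
scene (array([ 0.45776077, -0.24103663,  0.33033878]), np.float64(75.61568627450981))
top (array([ 0.45739477, -0.24223812,  0.33710249]), np.float64(79.14901960784314))
dowel_a scene 9 [ 0.5891 -0.1631  0.0508] [0.102  0.0719 0.039 ]
dowel_a top 6 [ 0.509  -0.1941  0.078 ] [0.0009 0.0014 0.0007]
dowel_b scene 4 [ 0.3973 -0.2732  0.0814] [0.0009 0.0005 0.0007]
dowel_b top 6 [ 0.3965 -0.2743  0.079 ] [0.0012 0.0008 0.0016]
2.4
```

View pics/m2.png

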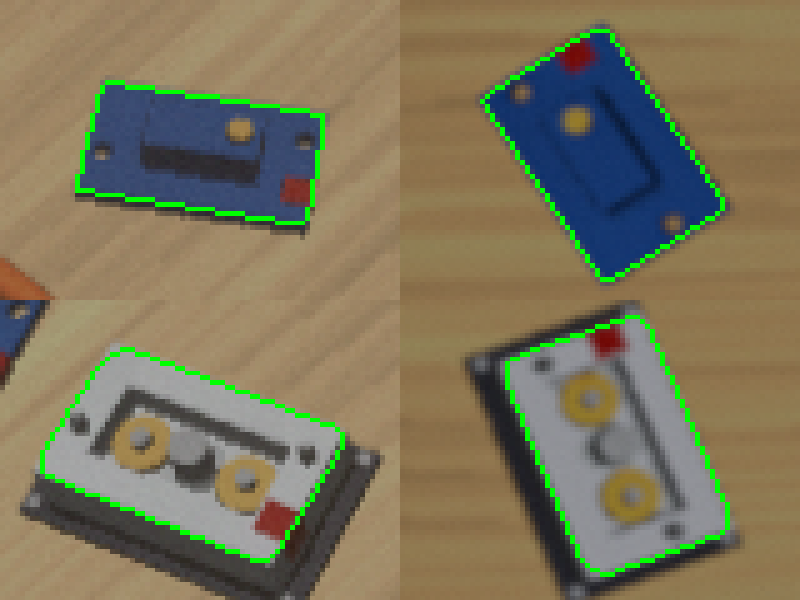

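Poses are settled: cover at (0.464, 0.1795, yaw 0.55) and housing at (0.4574, -0.2416, yaw 0.334). Next I move over the cover.

Call:
drive_tool(increments="-.0369 -.0216 0 0 0 0;-.0369 -.0216 0 0 0 0;-.0369 -.0216 0 0 0 0;-.0369 -.0216 0 0 0 0;-.0369 -.0216 0 0 0 0;-.0369 -.0216 0 0 0 0;-.0369 -.0216 0 0 0 0;-.0369 -.0216 0 0 0 0;-.0369 -.0216 0 0 0 0;-.0369 -.0216 0 0 0 0", fingers=0, squeeze=60)

```text
time: 3.65
tcp_pos: [0.4651, 0.1783, 0.2315]
tool_rot: [0.182, 0.983, 0.0, 0.0]
wrist_force: [0.0, 0.3, 0.4]
grip_width: 0.0852
grasp_force: 0.0
```

Call:
drive_tool(increments="0 0 .02 0 0 -10.5;0 0 .02 0 0 -10.5;0 0 .02 0 0 -10.5;0 0 .02 0 0 -10.5;0 0 .02 0 0 -10.5;0 0 0 0 0 0;0 0 0 0 0 0")

```text
time: 4.53
tcp_pos: [0.4647, 0.1796, 0.132]
tool_rot: [-0.27, 0.963, -0.0, 0.0]
wrist_force: [0.0, -1.0, 0.2]
grip_width: 0.0851
grasp_force: 0.0
```

```bash
cat >> h.py <<'E'
from scipy.spatial.transform import Rotation as Ro
def plan(x,y,z,yaw):  # yaw = direction of tool y, mod pi
    o=ctrl.get_obs();R=Ro.from_quat(o['tool_rot']).as_matrix();p=np.array(o['tcp_pos'])
    a=np.arctan2(R[1,1],R[0,1]);d=(yaw-a+np.pi/2)%np.pi-np.pi/2
    t=Ro.from_euler('z',a-np.pi/2).as_matrix()@np.diag([-1,1,-1.]); tr=Ro.from_matrix(R.T@Ro.from_euler('z',d).as_matrix()@t).as_rotvec(degrees=True)
    print('t',o['time'],'tcp',p.round(4),'tilt',np.degrees(np.arccos(-R[2,2])).round(2),'shift tool',(R.T@(np.array([x,y,z])-p)).round(4),'turn deg',tr.round(2),'F',np.round(o['wrist_force'],1),'w',round(o['grip_width'],4),'g',np.round(o['grasp_force'],1),'j',np.round(o['joint_positions'],2))
E
python3 -c "
from h import *
print(ctrl.hold_point_z); plan(.464,.1795,.014,.55+np.pi/2)"
```

```text
0.0187
t 4.525 tcp [0.4647 0.1796 0.132 ] tilt 0.05 shift tool [0.0007 0.0003 0.118 ] turn deg [-0.01  0.04 -0.18] F [ 0.  -1.   0.2] w 0.0851 g 0.0 j [ 0.22  0.33 -0.47  0.77  0.   -0.33]
```

Call:
drive_tool(increments=".0007 0 .015 0 0 -.2;0 0 .015 0 0 0;0 0 .015 0 0 0;0 0 .015 0 0 0;0 0 .015 0 0 0;0 0 .015 0 0 0;0 0 .015 0 0 0;0 0 .013 0 0 0;0 0 0 0 0 0;0 0 0 0 0 0")

```text
time: 5.78
tcp_pos: [0.4639, 0.1792, 0.0135]
tool_rot: [-0.273, 0.962, -0.0, 0.0]
wrist_force: [-0.7, 0.5, 0.1]
grip_width: 0.0856
grasp_force: 0.0
```

Call:
drive_tool(increments="0 0 0 0 0 0;0 0 0 0 0 0;0 0 0 0 0 0;0 0 0 0 0 0;0 0 0 0 0 0;0 0 0 0 0 0;0 0 0 0 0 0;0 0 0 0 0 0", fingers=1, squeeze=60)

```text
time: 6.78
tcp_pos: [0.464, 0.1795, 0.0139]
tool_rot: [-0.273, 0.962, 0.0, 0.001]
wrist_force: [-1.4, 1.3, 5.6]
grip_width: 0.0413
grasp_force: 62.5
```

```bash
python3 -c "
from h import *
plan(.464,.1795,.014,.55+np.pi/2)"
```

```text
t 6.775 tcp [0.464  0.1795 0.0139] tilt 0.07 shift tool [-0.      0.     -0.0001] turn deg [0.02 0.07 0.18] F [-1.4  1.3  5.6] w 0.0413 g 62.5 j [ 0.22  0.49 -0.59  0.48  0.   -0.33]
```

Call:
drive_tool(increments="0 0 -.015 0 0 0;0 0 -.025 0 0 0;0 0 -.03 0 0 0;0 0 -.03 0 0 0;0 0 -.03 0 0 0;0 0 -.03 0 0 0;0 0 0 0 0 0;0 0 0 0 0 0")

```text
time: 7.78
tcp_pos: [0.4627, 0.1788, 0.1723]
tool_rot: [-0.273, 0.962, -0.0, -0.001]
wrist_force: [-0.2, -0.3, -4.9]
grip_width: 0.0412
grasp_force: 61.9
```

```bash
python3 -c "
from h import *
plan(.4574,-.2416,.174,.334+np.pi/2)"
```

```text
t 7.775 tcp [0.4627 0.1788 0.1723] tilt 0.09 shift tool [ 0.2254 -0.355  -0.0015] turn deg [ 1.000e-02 -9.000e-02  1.255e+01] F [-0.2 -0.3 -4.9] w 0.0412 g 61.9 j [ 0.22  0.28 -0.42  0.87 -0.   -0.33]
```

Call:
drive_tool(increments=".0225 -.0355 0 0 0 0;.0225 -.0355 0 0 0 0;.0225 -.0355 0 0 0 0;.0225 -.0355 0 0 0 0;.0225 -.0355 0 0 0 0;.0225 -.0355 0 0 0 0;.0225 -.0355 0 0 0 0;.0225 -.0355 0 0 0 0;.0225 -.0355 0 0 0 0;.0225 -.0355 0 0 0 0")

```text
time: 9.02
tcp_pos: [0.4573, -0.2418, 0.1713]
tool_rot: [-0.273, 0.962, 0.001, -0.001]
wrist_force: [1.0, -1.0, -3.2]
grip_width: 0.0411
grasp_force: 62.3
```

Call:
drive_tool(increments="0 0 0 0 0 4.2;0 0 0 0 0 4.2;0 0 0 0 0 4.1;0 0 0 0 0 0;0 0 0 0 0 0;0 0 0 0 0 0")

```text
time: 9.78
tcp_pos: [0.4584, -0.241, 0.1729]
tool_rot: [-0.167, 0.986, 0.0, -0.0]
wrist_force: [-0.2, -0.0, -4.1]
grip_width: 0.041
grasp_force: 62.5
```

```bash
cat > v.py <<'E'
import sys
from h import *
o=ctrl.get_obs();p=o['tcp_pos'];z=p[2]-.0139
plan(.4574,-.2416,p[2],.334+np.pi/2)
ms={};v=[]
for c in('scene','top'):
    im=snap(c,c[0]+sys.argv[1]);b,r,w=colours(im);u=proj(c,[p[0],p[1],z+.012])[0].round().astype(int)
    m=hullmask(im,b|r,u,45);ms[c]=m
    cv2.drawContours(im:=im.copy(),cv2.findContours(m,0,1)[0],-1,(0,255,0),1)
    v.append(cv2.resize(im[u[1]-48:u[1]+48,u[0]-40:u[0]+40],(400,480),interpolation=0))
pt=[box(.16,.1,.012,.012),box(.08,.042,.012,.042)]
pt=[box(.16,.1,0,.012)] if len(sys.argv)>2 else pt
for k in ms: print(k,ms[k].sum(),fit({k:ms[k]},pt,[p[0],p[1],.334],z))
print('both',fit(ms,pt,[p[0],p[1],.334],z))
for c in ms:
  for t in('cover','hole_a','cover_grip'):
    for d in ctrl.place_of(t,c): print(c,t,np.round(d['position'],4),round(d['confidence'],2))
cv2.imwrite(f'pics/v{sys.argv[1]}.png',np.hstack(v)[:,:,::-1])
E
python3 v.py 1
```

```text
t 9.775 tcp [ 0.4584 -0.241   0.1729] tilt 0.04 shift tool [ 0.0012 -0.0002  0.    ] turn deg [ 0.03 -0.02  0.08] F [-0.2 -0.  -4.1] w 0.041 g 62.5 j [-0.63  0.32 -0.37  0.89 -0.   -0.96]
scene 963 (array([ 0.40729971, -0.26422708,  0.56072196]), np.float64(594.6784313725491))
top 489 (array([ 0.45709244, -0.23831569,  0.30438701]), np.float64(594.2862745098039))
both (array([ 0.45665051, -0.24304389,  0.37907108]), np.float64(1637.5647058823529))
scene cover [ 0.401  -0.2743  0.1584] 0.72
scene cover [ 0.2193 -0.2799  0.0004] 0.65
scene cover [ 0.4573 -0.2414  0.1551] 0.63
scene hole_a [ 0.4027 -0.2743  0.1565] 0.81
scene hole_a [ 0.2735 -0.2318 -0.0022] 0.77
scene hole_a [ 0.1621 -0.3218  0.0038] 0.69
scene hole_a [ 0.5168 -0.1884  0.1539] 0.65
scene cover_grip [ 0.2261 -0.2852  0.0325] 0.82
scene cover_grip [ 0.4614 -0.2419  0.1935] 0.81
scene cover_grip [0.6052 0.4616 0.0009] 0.51
top cover [ 0.4629 -0.2427  0.1572] 0.83
top hole_a [ 0.517  -0.1963  0.1587] 0.97
top hole_a [ 1.615e-01 -3.168e-01  3.000e-04] 0.71
top cover_grip [ 0.4554 -0.2428  0.1934] 0.96
top cover_grip [ 0.2217 -0.2839  0.0347] 0.66
```

View pics/v1.png

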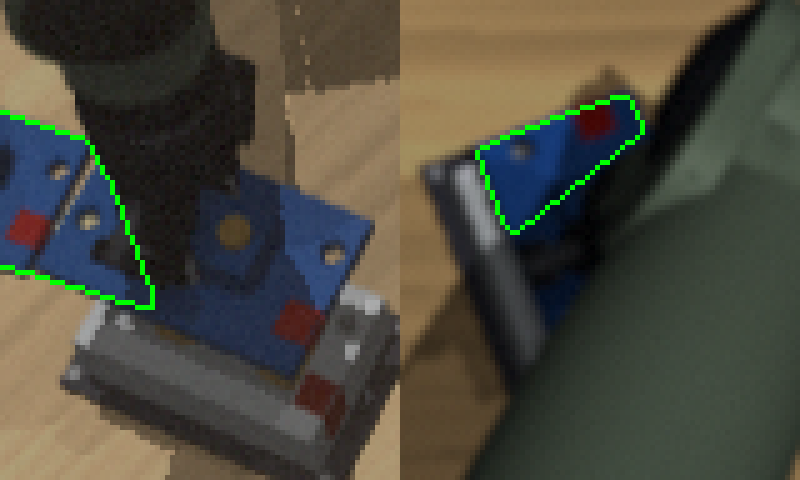

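The scene view shows the held cover, with holes at crop (90,220) and (333,252) and corners at (375,220) and (293,375). In the top view, hole_a is at (521,150). I'll compare these with the pose predicted from the TCP.

```bash
python3 - <<'E'
from h import *
o=ctrl.get_obs();p=o['tcp_pos'];z=p[2]-.0139
R=Ro.from_quat(o['tool_rot']).as_matrix();yaw=np.arctan2(R[1,1],R[0,1])-np.pi/2
print(p.round(4),yaw)
im={'scene':cv2.imread('pics/s1.png'),'top':cv2.imread('pics/t1.png')};v=[]
R=Ro.from_euler('z',yaw).as_matrix()
for c in im:
    u0=proj(c,[p[0],p[1],z+.012])[0].round().astype(int)
    i=cv2.resize(im[c][u0[1]-38:u0[1]+38,u0[0]-40:u0[0]+40],(800,760),interpolation=cv2.INTER_CUBIC)[160:] if c=='scene' else cv2.resize(im[c][u0[1]-38:u0[1]+22,u0[0]-40:u0[0]+40],(800,600),interpolation=cv2.INTER_CUBIC)
    off=np.array([0,160 if c=='scene' else 0])
    P=lambda q:((proj(c,np.array(q)@R.T+[p[0],p[1],z])-u0+[40,38]+.5)*10-off-.5).astype(int)
    for zz in(0,.012): cv2.polylines(i,[P([[.08,.05,zz],[.08,-.05,zz],[-.08,-.05,zz],[-.08,.05,zz]])],True,(0,255,0),1)
    for h in((.068,.024),(-.068,-.012)): 
        for zz in(0,.012): cv2.polylines(i,[P([[h[0]+.0065*np.cos(t),h[1]+.0065*np.sin(t),zz] for t in np.linspace(0,6.2,20)])],True,(0,255,255),1)
    cv2.imwrite(f'pics/o1{c}.png',i)
E
```

```text
[ 0.4586 -0.2412  0.1733] 0.3349184667526586
```

View pics/o1scene.png

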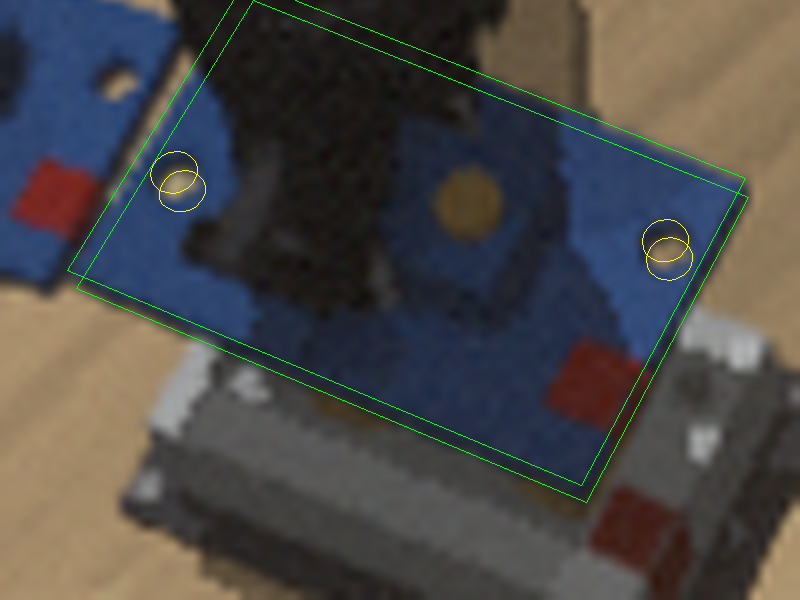

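View pics/o1top.png

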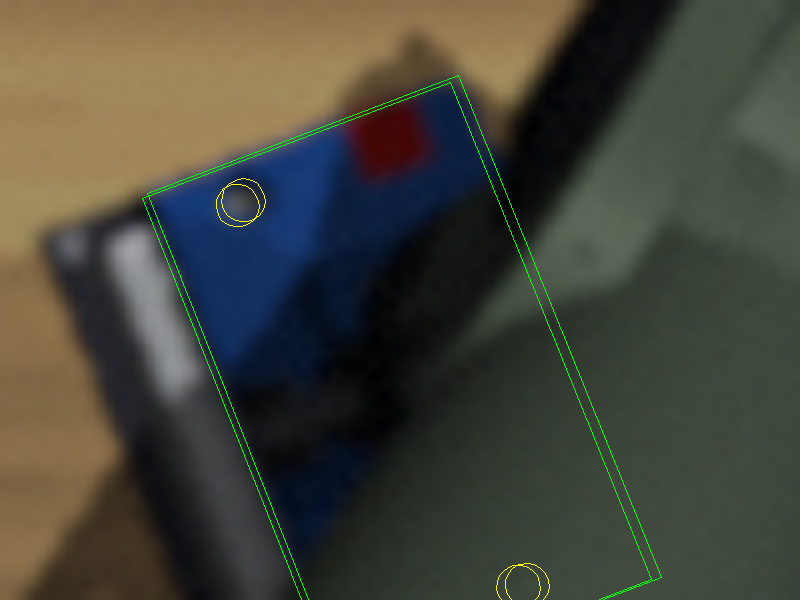

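The prediction fits the picture to within about 1 px in both views. I'll correct by 1.2 mm, descend to just above the dowels, and re-check the alignment.

Call:
drive_tool(increments=".0012 0 0 0 0 0;0 0 .015 0 0 0;0 0 .02 0 0 0;0 0 .02 0 0 0;0 0 .015 0 0 0;0 0 .005 0 0 0;0 0 0 0 0 0;0 0 0 0 0 0")

```text
time: 11.18
tcp_pos: [0.458, -0.2419, 0.0989]
tool_rot: [-0.167, 0.986, -0.0, 0.0]
wrist_force: [0.1, -0.2, -4.4]
grip_width: 0.0412
grasp_force: 62.6
```

```bash
python3 -c "
from h import *
plan(.4574,-.2416,.0739,.334+np.pi/2)"
```

```text
t 11.175 tcp [ 0.458  -0.2419  0.0989] tilt 0.07 shift tool [0.0005 0.0005 0.025 ] turn deg [-0.06  0.04  0.05] F [ 0.1 -0.2 -4.4] w 0.0412 g 62.6 j [-0.63  0.4  -0.46  0.71  0.   -0.96]
```

Call:
drive_tool(increments=".0005 .0003 .002 0 0 0;0 0 .002 0 0 0;0 0 .002 0 0 0;0 0 .0015 0 0 0;0 0 .0015 0 0 0;0 0 .001 0 0 0;0 0 0 0 0 0;0 0 0 0 0 0")

```text
time: 12.18
tcp_pos: [0.4569, -0.2415, 0.0883]
tool_rot: [-0.167, 0.986, -0.0, 0.0]
wrist_force: [0.5, 0.1, -3.7]
grip_width: 0.0411
grasp_force: 62.6
```

Call:
drive_tool(increments="0 0 .001 0 0 0;0 0 .001 0 0 0;0 0 .001 0 0 0;0 0 .001 0 0 0;0 0 .001 0 0 0;0 0 0 0 0 0;0 0 0 0 0 0")

```text
time: 13.05
tcp_pos: [0.4569, -0.2414, 0.0833]
tool_rot: [-0.167, 0.986, 0.0, -0.0]
wrist_force: [-0.3, 0.4, -4.6]
grip_width: 0.0409
grasp_force: 62.6
```

The cover is past the tapers with no side force, so the dowels are in the holes. Now gently against the plunger.

Call:
drive_tool(increments="0 0 .001 0 0 0;0 0 .001 0 0 0;0 0 .001 0 0 0;0 0 .001 0 0 0;0 0 0 0 0 0;0 0 0 0 0 0")

```text
time: 13.8
tcp_pos: [0.4571, -0.2415, 0.0796]
tool_rot: [-0.167, 0.986, -0.0, 0.0]
wrist_force: [-2.4, 1.7, 4.5]
grip_width: 0.0408
grasp_force: 63.7
```

Call:
drive_tool(increments="0 0 .001 0 0 0;0 0 .001 0 0 0;0 0 .001 0 0 0;0 0 0 0 0 0;0 0 0 0 0 0")

```text
time: 14.42
tcp_pos: [0.4571, -0.2415, 0.0768]
tool_rot: [-0.167, 0.986, -0.0, 0.0]
wrist_force: [-2.4, 2.3, 7.1]
grip_width: 0.041
grasp_force: 64.0
```

Call:
drive_tool(increments="0 0 .001 0 0 0;0 0 .001 0 0 0;0 0 .0005 0 0 0;0 0 0 0 0 0;0 0 0 0 0 0", squeeze=80)

```text
time: 15.05
tcp_pos: [0.4571, -0.2416, 0.0745]
tool_rot: [-0.167, 0.986, -0.0, 0.0]
wrist_force: [-2.5, 0.9, 8.6]
grip_width: 0.0404
grasp_force: 83.7
```

Call:
drive_tool(increments="0 0 .0005 0 0 0;0 0 .0005 0 0 0;0 0 0 0 0 0;0 0 0 0 0 0")

```text
time: 15.55
tcp_pos: [0.4571, -0.2416, 0.074]
tool_rot: [-0.167, 0.986, -0.0, 0.0]
wrist_force: [-5.0, 2.1, 13.2]
grip_width: 0.0404
grasp_force: 84.8
```

Contact has started: the force is rising at z = 0.074. I'll push on in small steps.

Call:
drive_tool(increments="0 0 .0005 0 0 0;0 0 .0005 0 0 0;0 0 0 0 0 0;0 0 0 0 0 0")

```text
time: 16.05
tcp_pos: [0.4571, -0.2416, 0.0739]
tool_rot: [-0.167, 0.986, -0.0, 0.0]
wrist_force: [-6.4, 3.7, 22.6]
grip_width: 0.0411
grasp_force: 85.7
```

Call:
drive_tool(increments="0 0 .0005 0 0 0;0 0 0 0 0 0;0 0 0 0 0 0")

```text
time: 16.42
tcp_pos: [0.4571, -0.2416, 0.0739]
tool_rot: [-0.167, 0.986, -0.001, 0.001]
wrist_force: [-8.8, 3.7, 26.4]
grip_width: 0.0405
grasp_force: 86.3
```

Call:
drive_tool(increments="0 0 .0005 0 0 0;0 0 0 0 0 0;0 0 0 0 0 0;0 0 0 0 0 0;0 0 0 0 0 0;0 0 0 0 0 0")

```text
time: 17.18
tcp_pos: [0.4571, -0.2416, 0.0739]
tool_rot: [-0.167, 0.986, -0.001, 0.001]
wrist_force: [-8.7, 5.0, 32.2]
grip_width: 0.0408
grasp_force: 86.9
```

```bash
python3 - <<'E'
from h import *
plan(.4574,-.2416,.0739,.334+np.pi/2); im=snap('scene','s2')
u=proj('scene',[.457,-.2416,.07])[0].astype(int)
cv2.imwrite('pics/end.png',cv2.resize(im[u[1]-35:u[1]+35,u[0]-40:u[0]+40],(640,560),interpolation=cv2.INTER_CUBIC)[:,:,::-1])
E
```

```text
t 17.175 tcp [ 0.4571 -0.2416  0.0739] tilt 0.1 shift tool [-0.0003 -0.0001  0.    ] turn deg [-0.08  0.06  0.05] F [-8.7  5.  32.2] w 0.0408 g 86.9 j [-0.63  0.43 -0.49  0.65  0.   -0.96]
```

View pics/end.png

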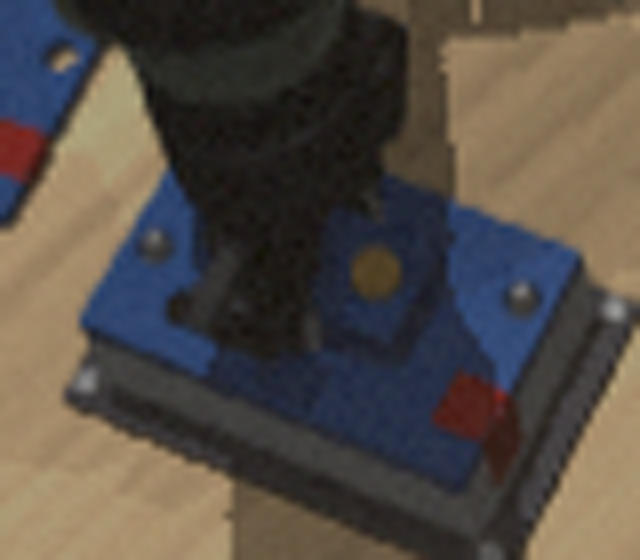

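The crop shows the cover shut on the housing. Both dowels stick out through the holes, at crop (155,243) and (520,297), and the red marks meet at (480,415).

```bash
python3 -c "
from cell import ctrl
print(ctrl.finish_job())"
```

```text
the job is handed in; nothing more can be done
None
```

The blue cover is on both dowels, seated against the lower half and still held pressed shut with about 32 N at the wrist; the job was handed in at about 17 s, and no verdict came back.

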